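# Free the horn stake from its guarded well and mount it in the stake block

## Robot

A 6-joint arm with a two-finger parallel gripper is mounted at the origin on the work surface. World frame = base frame: x ahead of the robot, y to its left, z up, the work surface at z = 0. Lengths are in m, angles in degrees, forces in N, time in s.
With the tool pointing down it reaches from about 0.375 to 0.9 m from the base axis. Payload 3.1 kg.
Tool frame: the origin (TCP) lies on the centre line of the jaws, within the pads' length; the fingertips stand 25 mm ahead of it and the grasp point (between the pads) lies 6 mm ahead of it; z points along the fingers, y is the line along which they close (so a half turn about z gives the same grasp; the last joint's range is limited). The gripper opens to 87 mm and grips with 3 to 60 N. Pads are 19 mm wide; open, the fingers measure 117 mm over their backs; the gripper's body (75 mm by 190 mm) begins 51 mm behind the grasp point.
Start: joints at [53.371, 30.224, 82.088, -0, 67.689, -10.227], TCP at [0.278, 0.56, 0.248] pointing down, gripper open.
Joint ranges: [-176.69, 176.69], [-43.24, 126.21], [12.49, 139.97], [-82, 262], [0, 151.66], [-163.58, 163.58]. Speed limits (degrees/s): [159.86, 159.86, 180, 180, 180, 180].

## Interface

Orientations are given as a 3x3 rotation matrix whose columns are the frame's x, y, z axes.
In Python, from rig import bot, cams, models gives the robot as it stands. The module is installed in compiled form; this text tells all that it offers.
- The arm moves only by the shell command python3 -m handwheel 'ROWS' [OPENING]. ROWS is JSON, a list of rows, each a list of 6 numbers: the shift along the world's x, y, z each as a share of 1 m, from -1 to 1, then the turn, a rotation vector about the world's x, y, z each as a share of 2 rad, from -1 to 1. In form: [[dx, dy, dz, wx, wy, wz], ...]. A call has exactly 8 rows; each row is the pose to reach, as a shift and turn from the pose commanded when the call began; what a row does not reach only later rows make up. A row lasts 1/12 s, in which the tool goes at most 41.7 mm and 7.16 degrees, less where a joint would pass 70% of its speed; a pose out of reach is approached as far as the arm can. A call with a number of a shift or a turn outside -1 to 1 is refused whole. A call with a gripper value outside its range is refused whole. OPENING is the opening, from -1 (shut) to 1 (fully open), so that 0 is half open, set as the call begins (- or left out, the last holds). The fingers move at their own pace and stop on an object; the grip force is fixed at half the most. Time passes only in rows, so rows that repeat a pose let the fingers close, or fill a call up. It gives the time, the measured TCP pose, the force, the opening and the grip force at its end, in the units of the state.
- bot.read_state(): the state, without advancing time (a new reading comes with each control period).
- cams.capture(name): name is "scene" or "top" or "wrist"; returns (picture, depth): 400x640x3 uint8, blue, green, red; 400x640 float32, m along the optical axis (not along the pixel's ray), 0 where there is no reading.
- cams.calibration(name): a dict with "mtx" (3x3 intrinsics, pixels), "dist_coeffs" ([k1, k2, p1, p2, k3] as OpenCV has them; the pictures are not rectified), "R" (3x3) and "t" (3): a world point X has camera coordinates R X + t; the wrist camera has in their place "tool_from_camera" (4x4, takes a point from camera to tool coordinates, whose origin is the TCP and whose axes are the flange's). Camera axes: x right, y down, z forward; pixel columns grow to the right and rows downward; lengths in m; the calibration is good to about 2 mm. A picture is of the moment at which its call begins: read the wrist's pose just before it. calibration takes no time and is no camera call.
- bot.hand_in(): hands the job in; it is judged then, once.
Trained networks look in the newest picture that a camera, given by its name, has taken for a name from the list of things; names that differ only in an ending like _2 or _b are one class to them, and where a whole thing is asked for, a point or a joint stands for the part that bears it (a point fixed in the world has none). Each returns a list of dicts, best first, with "conf" (0 to 1); they miss things now and then, are a little off and sometimes report something else, mostly with a low value. They report only what shows in the picture. A call takes as long as a camera call.
- models.spot_in(query, camera): "position" ([column, row] in pixels, amid what is visible of it).
- models.tip_of(query, camera): "position" ([column, row] in pixels: a listed point, or the origin of a listed thing).
The state is a dict: "time_s": time; "joint_positions": joint angles; "qvel": joint speeds; "tau": joint torques, N m; "position": TCP position; "tcp_rot": TCP orientation; "force": force on the tool from outside, world axes, zero at the start; "moment": the same for the moment, N m; "opening": opening from 0.0 (shut) to 1.0 (fully open); "grasp_force": force on a finger pad.
Only numpy, scipy, OpenCV 4.12 (cv2) and the standard library are available. Lean on these libraries where they do the work, as an engineer would, in place of code of your own. Each camera call takes 0.05 s, during which the arm holds its last target. There are 200 camera calls.

## Task

Take the horn stake (the one with the long head and tapered horn) out of its storage well: turn it until its foot lines up with the slot in the guard plate, then lift it out. Set it upright in the pocket of the wooden stake block with its foot fully home, let go, and leave the domed stake and everything else on the bench where they are.

Things in the scene. Friction and masses are not known exactly. Their poses are not given: they have to be found in the camera images.
- horn_stake_head (a point): Centre of the head block of the horn stake (loose, steel, about 0.45 kg, 92 mm tall). The block is 64 long x 20 wide x 26 mm high with flat parallel sides; a round horn, 20 tapering to 6 mm in diameter, continues it 40 mm towards +x. The point is half-way up the block, 79 mm above the underside of the foot, and stands above the guard. x along head and horn, y across the head, z up.
- horn_stake_foot (a point): Middle of the underside of the horn stake's foot, straight below the head point, same axes. The foot is a flat plate 76 mm along x, 22 mm along y, 12 mm high, the same either way round, so its long side runs parallel to the head. A 14 x 14 mm stem joins it to the head. At the start the foot stands on the well's floor, turned 50 to 90 degrees away from the slot and trapped.
- well_a_slot (a point): Centre of the slot in the guard of the well that holds the horn stake, at the guard's upper face, 41 mm above the bench. The well is a fixed wooden box 116 x 116 x 41 mm (inside 108 x 108) with a 5 mm steel guard plate on top; the slot is 92 mm along x, 32 mm along y, z up. Floor 6 mm above the bench, guard's underside 30 mm above the floor: 18 mm of headroom over the foot.
- well_b_slot (a point): The same point on the other, identical well, which holds the domed stake. The two wells may swap places on the bench.
- pocket (a point): Centre of the floor of the pocket in the stake block, a fixed light wooden block 130 x 76 x 30 mm. The pocket is rectangular, 80 mm along x, 26 mm along y, 12 mm deep, open at the top with a 2 mm bevel; its floor is 18 mm above the bench. It takes the stake's foot loosely, either way round; seated, the top of the foot is flush with the block. z up.
- dome_stake_head (a point): Domed stake, to be left alone: the same foot and stem, but a round mushroom head 48 mm in diameter, 92 mm tall in all. This point is on its axis, 79 mm above the underside of its foot, which stands on the floor of its well, so its top is 98 mm above the bench.
- hammer: Bystander: hammer lying at the far side; origin under its middle.
- mandrel: Bystander: steel ring mandrel with wooden grip, 180 mm long, 22 mm thick, lying; origin under its middle, x along it.
- jar: Bystander: amber glass jar, 56 mm in diameter, 65 mm high; origin at the centre of its underside.
- tin: Bystander: round aluminium tin, 54 mm in diameter, 32 mm high, standing just beyond one of the wells; origin at the centre of its underside.
- sanding_block: Bystander: cork block 70 x 45 x 28 mm; origin at the centre of its underside.
- soldering_block: Bystander: black block 100 x 70 x 30 mm; origin at the centre of its underside.
- brush: Bystander: brush, 150 mm long, lying; origin under its middle.

How it is judged:
By the outcome, as a careful person would: the job done as asked, in the order asked, and still so for the second after the job is handed in, with the robot touching nothing.
It also fails if it takes over 45 s, if anything falls off the work surface, if the arm or the gripper's body presses on something with over 40 N, if the wrist force passes 120 N, or if a joint passes its speed limit or range.

## Working session

There is one attempt and no reset: what is moved stays moved. The work goes in short steps, Python scripts to look and compute and a shell command to move; the robot and the scene stay as the last step left them, time stands still between calls to the robot, and variables do not carry over. Pictures are saved under pics/ and viewed, at most 10 in all, crops included, and the job is handed in when it is done.

```bash
mkdir -p pics
cat > h.py <<'E'
import numpy as np, cv2
from rig import bot, cams, models
def ray(cam,px,st=None):
    c=cams.calibration(cam)
    p=cv2.undistortPoints(np.array([[px]],float),np.array(c["mtx"]),np.array(c["dist_coeffs"]))[0,0]
    d=np.array([p[0],p[1],1.0])
    if cam=="wrist":
        T=np.array(c["tool_from_camera"]);R=np.array(st["tcp_rot"]);
        o=R@T[:3,3]+np.array(st["position"]);return o,R@T[:3,:3]@d
    R=np.array(c["R"]);t=np.array(c["t"]);return -R.T@t,R.T@d
def atz(cam,px,z,st=None):
    o,d=ray(cam,px,st);return o+d*(z-o[2])/d[2]
E
python3 - <<'E'
from h import *
np.set_printoptions(precision=3,suppress=True)
Z=dict(horn_stake_head=.085,horn_stake_foot=.006,well_a_slot=.041,well_b_slot=.041,pocket=.018,dome_stake_head=.085,tin=0,jar=0)
for c in("top","scene"):
    im,d=cams.capture(c);cv2.imwrite(f"pics/{c}0.png",im)
    for q in Z:
        for r in models.tip_of(q,c)[:3]:
            print(c,q,round(r["conf"],2),np.round(r["position"]),atz(c,r["position"],Z[q]))
s=bot.read_state();print(s["time_s"],s["position"],s["tcp_rot"])
E
```

```text
top horn_stake_head 0.59 [358. 238.] [0.48  0.001 0.085]
top horn_stake_foot 0.89 [355. 240.] [0.478 0.003 0.006]
top well_a_slot 0.9 [357. 236.] [ 0.484 -0.001  0.041]
top well_b_slot 0.73 [249. 213.] [0.546 0.247 0.041]
top pocket 0.8 [459. 210.] [ 0.541 -0.244  0.018]
top dome_stake_head 0.83 [243. 208.] [0.554 0.252 0.085]
top tin 0.77 [360. 191.] [ 0.595 -0.015  0.   ]
top jar 0.69 [201. 264.] [0.432 0.372 0.   ]
scene horn_stake_head 0.89 [306. 176.] [0.482 0.005 0.085]
scene horn_stake_foot 0.65 [306. 199.] [0.489 0.007 0.006]
scene well_a_slot 0.96 [303. 192.] [0.498 0.005 0.041]
scene well_b_slot 0.56 [378. 240.] [0.531 0.243 0.041]
scene pocket 0.67 [222. 172.] [ 0.543 -0.241  0.018]
scene pocket 0.57 [240. 248.] [ 0.718 -0.033  0.018]
scene pocket 0.48 [307. 175.] [ 0.422 -0.036  0.018]
scene dome_stake_head 0.76 [381. 236.] [0.549 0.254 0.085]
scene tin 0.63 [277. 223.] [ 0.596 -0.014  0.   ]
scene jar 0.87 [441. 245.] [0.431 0.374 0.   ]
scene jar 0.41 [295. 155.] [ 0.356 -0.12   0.   ]
0.9 [0.278 0.56  0.248] [[-0.896  0.445  0.   ]
 [ 0.445  0.896  0.   ]
 [-0.     0.    -1.   ]]
```

View pics/top0.png

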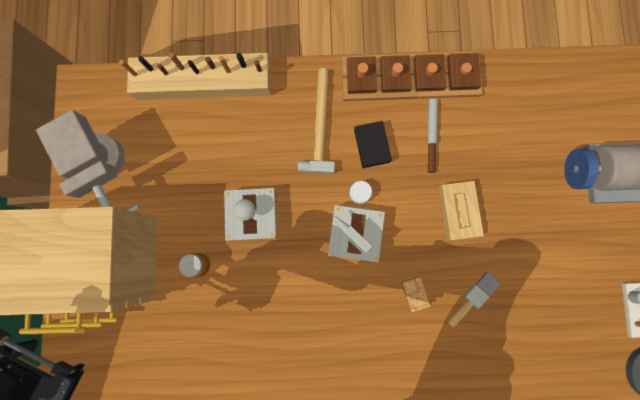

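View pics/scene0.png

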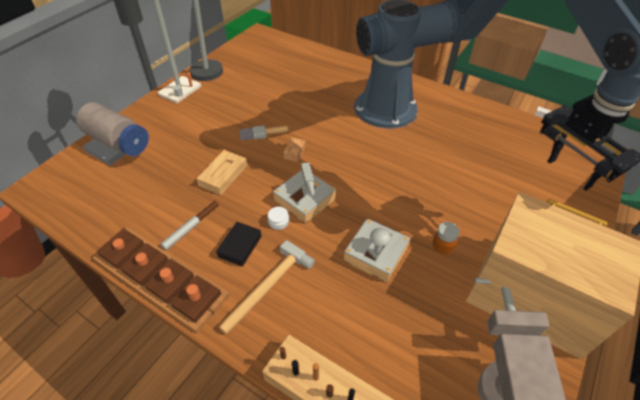

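The top view shows the horn stake in the middle well, head centre near (357,236) and head line running (338,217)–(371,250). The slot runs nearly vertically in the picture, the pocket is at (462,210), and the tin is just beyond the well at (360,191). The scene view agrees. I'll move above the well and look from near.

```bash
python3 -m handwheel '[[0.02,-0.03,0.01,0,0,-0.06],[0.04,-0.07,0.02,0,0,-0.12],[0.055,-0.105,0.02,0,0,-0.18],[0.07,-0.14,0.02,0,0,-0.24],[0.08,-0.175,0.02,0,0,-0.3],[0.09,-0.21,0.02,0,0,-0.36],[0.1,-0.245,0.02,0,0,-0.42],[0.11,-0.28,0.02,0,0,-0.474]]'
python3 -m handwheel '[[0.01,-0.035,0,0,0,-0.06],[0.02,-0.07,0,0,0,-0.12],[0.03,-0.105,0,0,0,-0.18],[0.04,-0.14,0,0,0,-0.24],[0.05,-0.175,0,0,0,-0.3],[0.06,-0.21,0,0,0,-0.36],[0.075,-0.245,0,0,0,-0.42],[0.092,-0.28,0,0,0,-0.474]]'
python3 - <<'E'
from h import *
np.set_printoptions(precision=3,suppress=True)
s=bot.read_state();im,d=cams.capture("wrist");cv2.imwrite("pics/w1.png",im)
np.savez("w1.npz",d=d,p=s["position"],r=s["tcp_rot"])
print(s["time_s"],s["position"],s["tcp_rot"],s["joint_positions"])
for q,z in dict(horn_stake_head=.085,well_a_slot=.041,well_b_slot=.041,dome_stake_head=.085).items():
    for r in models.tip_of(q,"wrist")[:2]: print(q,r["conf"],r["position"],atz("wrist",r["position"],z,s))
E
```

```text
time_s: 1.57
position: [0.3881, 0.2782, 0.2678]
tcp_rot: [[-0.156, 0.988, 0.001], [0.988, 0.156, 0.0], [0.0, 0.001, -1.0]]
force: [1.0, -0.8, 0.4]
opening: 0.999
grasp_force: 0.0
time_s: 2.23
position: [0.4797, -0.0019, 0.2678]
tcp_rot: [[0.712, 0.702, 0.0], [0.702, -0.712, 0.0], [0.0, -0.0, -1.0]]
force: [1.6, 0.5, 0.2]
opening: 0.998
grasp_force: 0.0
2.2333 [ 0.48  -0.002  0.268] [[ 0.712  0.702  0.   ]
 [ 0.702 -0.712  0.   ]
 [ 0.    -0.    -1.   ]] [-13.614  17.466 100.959   0.013  61.575  31.763]
horn_stake_head 0.8 [318.0, 187.9] [0.478 0.002 0.085]
well_a_slot 0.65 [326.2, 171.6] [0.493 0.002 0.041]
```

View pics/w1.png

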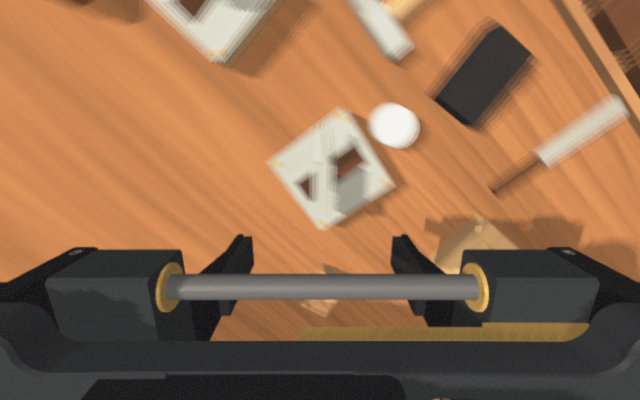

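The wrist view shows the well at about (332,168), with the head as a pale bar running vertically between two dark slot pieces at (305,185) and (348,162), slightly blurred. I'll fit the geometry from depth.

```bash
cat > fit.py <<'E'
from h import *
np.set_printoptions(precision=4,suppress=True)
def cloud(cam):
    s=bot.read_state();im,d=cams.capture(cam);c=cams.calibration(cam)
    v,u=np.nonzero(d>0);p=cv2.undistortPoints(np.stack([u,v],1).astype(float)[:,None],np.array(c["mtx"]),np.array(c["dist_coeffs"]))[:,0]
    X=np.c_[p,np.ones(len(p))]*d[v,u][:,None]
    if cam=="wrist":
        T=np.array(c["tool_from_camera"]);X=X@T[:3,:3].T+T[:3,3];X=X@np.array(s["tcp_rot"]).T+s["position"]
    else: X=(X-np.array(c["t"]))@np.array(c["R"])
    return im,X,im[v,u].astype(int),s
def box(P):
    (c,(w,h),a)=cv2.minAreaRect((P[:,:2]*1000).astype(np.float32))
    if w<h: w,h,a=h,w,a+90
    return np.round([*c,w,h,(a+90)%180-90],1),len(P)
E
python3 - <<'E'
from fit import *
for cam in("wrist","top"):
    im,X,C,s=cloud(cam)
    if cam=="wrist":cv2.imwrite("pics/w2.png",im)
    r=np.hypot(X[:,0]-.485,X[:,1])
    for n,m in dict(head=(r<.08)&(X[:,2]>.085)&(X[:,2]<.11),allh=(r<.1)&(X[:,2]>.07)&(X[:,2]<.11),guard=(r<.1)&(abs(X[:,2]-.041)<.006)).items():
        if m.sum()>9:
            print(cam,n,box(X[m]),np.median(X[m],0)); 
    # slot: dark brown or low within well
    m=(r<.05)&(X[:,2]<.033)
    if m.sum()>9: print(cam,"slot",box(X[m]))
    rb=np.hypot(X[:,0]-.542,X[:,1]+.243)
    m=(rb<.09)&(abs(X[:,2]-.03)<.006);
    if m.sum()>9: print(cam,"block",box(X[m]))
    m=(rb<.045)&(abs(X[:,2]-.018)<.006)
    if m.sum()>9: print(cam,"pocket",box(X[m]))
E
```

```text
wrist head (array([492.7,  17.1, 103.6,  19.9,  44.1]), 1442) [0.4897 0.0144 0.0972]
wrist allh (array([492.7,  17.1, 103.6,  19.9,  44.1]), 1451) [0.4899 0.0148 0.0972]
wrist guard (array([493.7,   3. , 116.5, 116.2,  80.7]), 5321) [0.4984 0.0129 0.0407]
wrist slot (array([487.4,  -1.1,  94.6,  34.1,  -9.6]), 1014)
wrist block (array([ 557.9, -243.2,   94.9,   72.4,    5. ]), 1433)
wrist pocket (array([ 545. , -233.6,   69.2,   50.8,    4.8]), 325)
top block (array([ 539.3, -247.5,  130.4,   76.9,    5.7]), 1003)
top pocket (array([ 540.1, -252.5,   79.8,   31.2,    6.4]), 341)
```

```bash
python3 -c "
import cv2
a=cv2.imread('pics/top0.png')[160:260,300:500];b=cv2.imread('pics/w2.png')[80:250,230:430]
a=cv2.resize(a,(800,400)[:2],interpolation=2)[:, :400] if 0 else cv2.resize(a,(600,300),interpolation=2)
b=cv2.resize(b,(353,300),interpolation=2)
import numpy as np
c=np.zeros((600,600,3),np.uint8);c[:300]=a;c[300:,:353]=b
cv2.imwrite('pics/c.png',c)"
```

```text
(no output)
```

View pics/c.png

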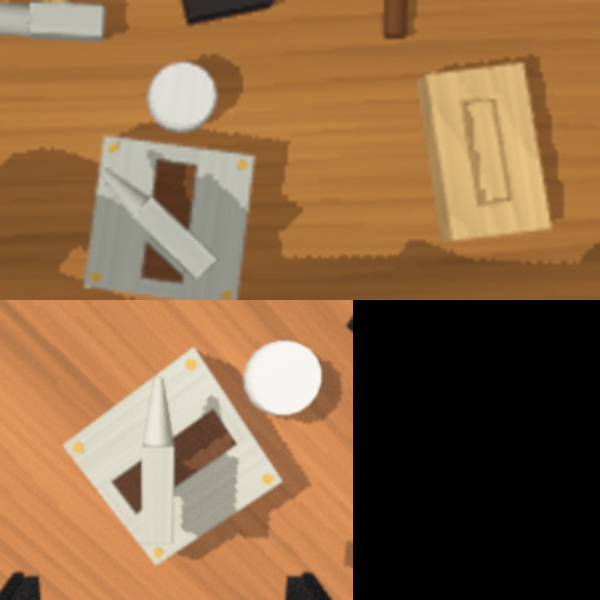

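The crop shows the horn pointing towards +x+y, 44° in the world. The fitted length is 104 mm and the head top is at z 97 mm, both as specified. The head centre comes out at (0.478, 0.003) and the slot angle at about −9.5°. Descending.

```bash
python3 - <<'E'
from fit import *
for cam in("wrist",):
    im,X,C,s=cloud(cam)
    T=np.array(cams.calibration("wrist")["tool_from_camera"]);o=np.array(s["tcp_rot"])@T[:3,3]+s["position"]
    r=np.hypot(X[:,0]-.49,X[:,1]);m=(r<.08)&(X[:,2]<.033)
    P=o+(X-o)*((.041-o[2])/(X[:,2]-o[2]))[:,None]
    m&=np.hypot(P[:,0]-.4935,P[:,1]-.003)<.053
    print(o,box(P[m]))
    m=(X[:,2]>.09)&(X[:,2]<.11)&(r<.09);print(box(X[m]))
E
python3 -m handwheel '[[-0.002,0.005,-0.03,0,0,0],[-0.002,0.005,-0.06,0,0,0],[-0.002,0.005,-0.09,0,0,0],[-0.002,0.005,-0.12,0,0,0],[-0.002,0.005,-0.145,0,0,-0.004],[-0.002,0.005,-0.163,0,0,-0.004],[-0.002,0.005,-0.173,0,0,-0.004],[-0.002,0.005,-0.177,0,0,-0.004]]'
```

```text
[0.5372 0.058  0.4044] (array([494.4,   3.6,  90.5,  30.8,  -9.5]), 1120)
(array([490.2,  14.6,  95. ,  19.7,  44.3]), 1238)
time_s: 3.3
position: [0.4765, 0.0063, 0.089]
tcp_rot: [[0.711, 0.703, -0.004], [0.703, -0.711, 0.001], [-0.002, -0.003, -1.0]]
force: [0.2, 0.1, -0.6]
opening: 1.002
grasp_force: 0.0
```

Slot centre is (0.494, 0.0033) at −9.5°. Closing.

```bash
python3 -m handwheel '[[0.001,-0.002,0.002,0,0,0],[0.001,-0.002,0.002,0,0,0],[0.001,-0.002,0.002,0,0,0],[0.001,-0.002,0.002,0,0,0],[0.001,-0.002,0.002,0,0,0],[0.001,-0.002,0.002,0,0,0],[0.001,-0.002,0.002,0,0,0],[0.001,-0.002,0.002,0,0,0]]' -1
```

```text
time_s: 3.97
position: [0.4789, 0.0028, 0.0928]
tcp_rot: [[0.713, 0.701, 0.0], [0.701, -0.713, -0.0], [0.0, 0.0, -1.0]]
force: [0.3, 0.4, -0.7]
opening: 0.477
grasp_force: 0.0
```

```bash
python3 -m handwheel '[[0,0,0,0,0,0],[0,0,0,0,0,0],[0,0,0,0,0,0],[0,0,0,0,0,0],[0,0,0,0,0,0],[0,0,0,0,0,0],[0,0,0,0,0,0],[0,0,0,0,0,0]]' -1
```

```text
time_s: 4.63
position: [0.4787, 0.0029, 0.0925]
tcp_rot: [[0.713, 0.701, -0.0], [0.701, -0.713, 0.0], [-0.0, -0.0, -1.0]]
force: [-1.0, 1.4, -1.0]
opening: 0.23
grasp_force: 30.0
```

```bash
python3 -m handwheel '[[0,0,0.003,0,0,0],[0,0,0.006,0,0,0],[0,0,0.009,0,0,0],[0.004,0,0.009,0,0,0],[0.008,0,0.009,0,0,0],[0.012,0,0.009,0,0,0],[0.0155,0.0005,0.009,0,0,0],[0.0155,0.0005,0.009,0,0,0]]'
python3 -m handwheel '[[0,0,0,0,0,-0.03],[0,0,0,0,0,-0.07],[0,0,0,0,0,-0.11],[0,0,0,0,0,-0.15],[0,0,0,0,0,-0.19],[0,0,0,0,0,-0.23],[0,0,0,0,0,-0.26],[0,0,0,0,0,-0.28]]'
python3 -m handwheel '[[0,0,0,0,0,-0.03],[0,0,0,0,0,-0.06],[0,0,0,0,0,-0.09],[0,0,0,0,0,-0.12],[0,0,0,0,0,-0.15],[0,0,0,0,0,-0.175],[0,0,0,0,0,-0.191],[0,0,0,0,0,-0.191]]'
python3 - <<'E'
from fit import *
im,X,C,s=cloud("wrist");cv2.imwrite("pics/w3.png",im)
im,X,C,s=cloud("scene");cv2.imwrite("pics/s3.png",cv2.resize(im[130:260,230:390],None,fx=4,fy=4,interpolation=2))
E
```

```text
time_s: 5.3
position: [0.4959, 0.0032, 0.1015]
tcp_rot: [[0.713, 0.701, 0.002], [0.701, -0.713, -0.0], [0.001, 0.002, -1.0]]
force: [-0.1, 0.9, -3.8]
opening: 0.226
grasp_force: 30.0
time_s: 5.97
position: [0.4942, 0.0034, 0.1014]
tcp_rot: [[0.977, 0.213, -0.001], [0.213, -0.977, 0.0], [-0.001, -0.0, -1.0]]
force: [0.4, -0.2, -3.6]
opening: 0.233
grasp_force: 30.0
time_s: 6.63
position: [0.4942, 0.0034, 0.1014]
tcp_rot: [[0.986, -0.165, -0.001], [-0.165, -0.986, 0.0], [-0.001, -0.0, -1.0]]
force: [0.6, 0.5, -3.6]
opening: 0.226
grasp_force: 30.0
```

View pics/w3.png

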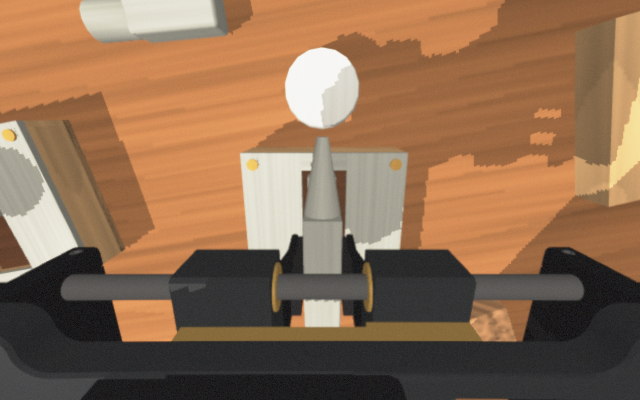

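View pics/s3.png

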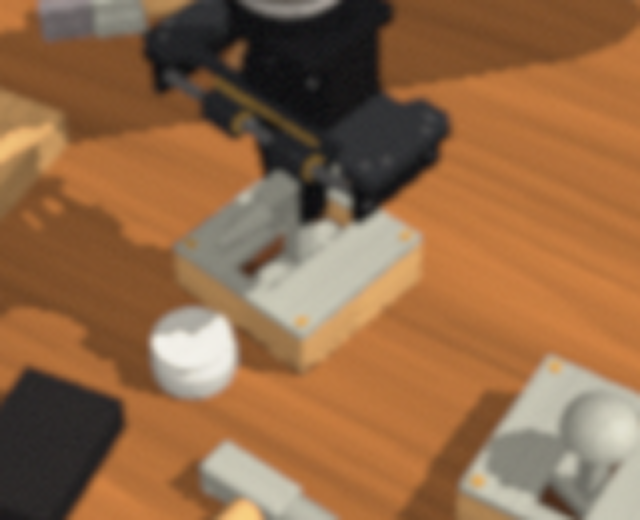

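The wrist view shows the horn (322,190) parallel to the slot edges (303–346) and about centred. The scene crop shows the foot beneath the slot, so I'll lift gently.

```bash
python3 -m handwheel '[[0,0,0.003,0,0,0],[0,0,0.006,0,0,0],[0,0,0.009,0,0,0],[0,0,0.012,0,0,0],[0,0,0.015,0,0,0],[0,0,0.018,0,0,0],[0,0,0.021,0,0,0],[0,0,0.024,0,0,0]]'
python3 -m handwheel '[[0,0,0.006,0,0,0],[0,0,0.014,0,0,0],[0,0,0.022,0,0,0],[0,0,0.032,0,0,0],[0,0,0.042,0,0,0],[0,0,0.052,0,0,0],[0,0,0.062,0,0,0],[0,0,0.066,0,0,0]]'
```

```text
time_s: 7.4
position: [0.4944, 0.0033, 0.1259]
tcp_rot: [[0.986, -0.164, 0.0], [-0.164, -0.986, -0.0], [0.0, 0.0, -1.0]]
force: [0.4, 0.8, -4.1]
opening: 0.227
grasp_force: 30.0
time_s: 8.07
position: [0.4951, 0.0032, 0.1935]
tcp_rot: [[0.986, -0.164, 0.003], [-0.164, -0.986, -0.001], [0.003, 0.0, -1.0]]
force: [0.3, -0.0, -3.2]
opening: 0.228
grasp_force: 30.0
```

```bash
python3 -m handwheel '[[0,-0.02,0,0,0,0.01],[0,-0.05,0,0,0,0.025],[0,-0.085,0,0,0,0.045],[0,-0.12,0,0,0,0.065],[0,-0.155,0,0,0,0.085],[0,-0.19,0,0,0,0.105],[0,-0.225,0,0,0,0.12],[0,-0.248,0,0,0,0.131]]'
python3 -m handwheel '[[0,0,0,0,0,0],[0,0,0,0,0,0],[0,0,0,0,0,0],[0,0,0,0,0,0],[0,0,0,0,0,0],[0,0,0,0,0,0],[0,0,0,0,0,0],[0,0,0,0,0,0]]'
python3 - <<'E'
from fit import *
for cam in("wrist","top"):
    im,X,C,s=cloud(cam)
    if cam=="wrist":cv2.imwrite("pics/w4.png",im)
    r=np.hypot(X[:,0]-.541,X[:,1]+.246)
    if cam=="wrist":
        T=np.array(cams.calibration("wrist")["tool_from_camera"]);o=np.array(s["tcp_rot"])@T[:3,3]+s["position"]
    else: o=ray(cam,[320,200])[0]
    print(cam,"cam",o)
    m=(r<.09)&(abs(X[:,2]-.03)<.005);print("block",box(X[m]),np.median(X[m],0))
    P=o+(X-o)*((.03-o[2])/(X[:,2]-o[2]))[:,None]
    m=(np.hypot(P[:,0]-.541,P[:,1]+.246)<.05)&(X[:,2]<.024)&(X[:,2]>.012);print("pocket",box(P[m]))
    m=(X[:,2]>.1)&(X[:,2]<.21)&(np.hypot(X[:,0]-.52,X[:,1]+.245)<.1)
    if cam=="wrist":print("held",box(X[m]),np.percentile(X[m][:,2],[1,50,99]))
    for q in models.tip_of("pocket",cam)[:1]:print(q,atz(cam,q["position"],.018,s))
E
```

```text
time_s: 8.73
position: [0.4945, -0.2484, 0.1919]
tcp_rot: [[0.995, 0.096, 0.001], [0.096, -0.995, -0.002], [0.001, 0.002, -1.0]]
force: [1.1, 0.8, -3.7]
opening: 0.223
grasp_force: 30.0
time_s: 9.4
position: [0.4945, -0.2441, 0.1916]
tcp_rot: [[0.995, 0.098, 0.0], [0.098, -0.995, -0.0], [0.0, 0.0, -1.0]]
force: [-0.1, -0.7, -3.3]
opening: 0.223
grasp_force: 30.0
wrist cam [ 0.576  -0.2364  0.3286]
block (array([ 541.3, -246.7,  129.8,   76.2,    5.1]), 6291) [ 0.5599 -0.2526  0.0297]
pocket (array([ 542.1, -247. ,   77.3,   24.7,    5.6]), 1039)
held (array([ 513.5, -240.4,  103.1,   40.8,   20.1]), 6584) [0.1691 0.1963 0.2083]
{'position': [330.0, 147.7], 'conf': 0.73} [ 0.5444 -0.2482  0.018 ]
top cam [0.4483 0.0606 0.9527]
block (array([ 539.8, -247.4,  129.8,   78.2,    5.5]), 779) [ 0.5751 -0.2313  0.0289]
pocket (array([ 552.8, -221.9,   81.7,   46.7,  -44.8]), 166)
{'position': [200.4, 262.2], 'conf': 0.26} [0.4363 0.3673 0.018 ]
```

View pics/w4.png

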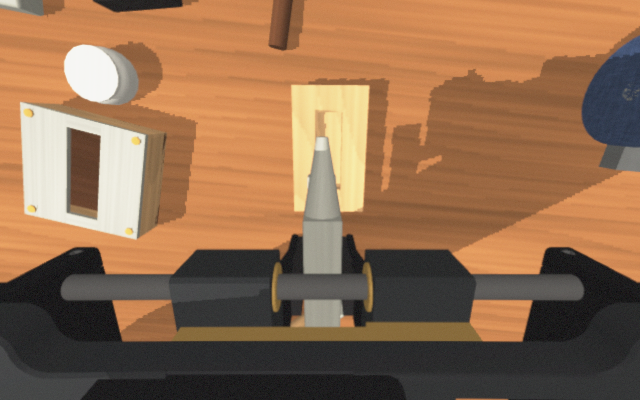

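The view shows the block (293–368, 85–211) partly hidden by the horn tip (321,140). Pocket and block agree on (0.5415, −0.247) at 5.4°. Now I'll check where the head sits relative to the TCP and whether it hangs level.

Run:
```python
from fit import *
im,X,C,s=cloud("wrist")
Y=(X-s["position"])@np.array(s["tcp_rot"])
m=(abs(Y[:,1])<.02)&(Y[:,0]>.014)&(Y[:,0]<.12)&(abs(Y[:,2])<.03)
Y=Y[m]
print(s["position"],np.percentile(Y[:,0],[99.8,100]))
for a in range(14,80,4):
    q=Y[(Y[:,0]>=a/1e3)&(Y[:,0]<(a+4)/1e3)]
    if len(q)>3:print(a,len(q),np.round(1e3*np.array([q[:,1].min(),q[:,1].max(),q[:,1].mean(),q[:,2].min(),np.median(q[:,2])]),1))
```

```text
[ 0.4944 -0.2446  0.1916] [0.0723 0.0724]
14 270 [-9.5 10.1  0.2 -6.7 -5.2]
18 286 [-9.5 10.   0.3 -6.7 -5.3]
22 285 [-9.9  9.9 -0.  -7.  -5.3]
26 301 [-9.9  9.8 -0.  -7.2 -5.3]
30 439 [-10.   10.    0.1  -6.5  -3.8]
34 279 [-9.4  9.4 -0.1 -3.1 -0.2]
38 265 [-8.8  8.8  0.1 -2.5  0.4]
42 253 [-8.2  8.2 -0.1 -1.3  1. ]
46 222 [-7.1  7.6 -0.1 -1.   1.7]
50 207 [-6.5  6.5  0.2 -0.   2.3]
54 192 [-5.9  6.  -0.   0.7  3. ]
58 167 [-5.4  5.4 -0.1  0.9  3.4]
62 147 [-4.3  4.3  0.1  2.1  4.2]
66 122 [-3.7  3.8 -0.   1.9  4.6]
70 77 [-3.2  3.3 -0.   3.7  5.2]
```

The TCP sits over the head centre (horn tip at 72.3 mm) and the stake is level. Moving over the pocket and down to just above the block.

```bash
python3 -m handwheel '[[0.006,0,0,0,0,0],[0.014,-0.001,0,0,0,0],[0.024,-0.002,0,0,0,0],[0.034,-0.0025,-0.01,0,0,0],[0.042,-0.0025,-0.02,0,0,0],[0.047,-0.0025,-0.03,0,0,0],[0.047,-0.0025,-0.04,0,0,0],[0.047,-0.0025,-0.05,0,0,0]]'
python3 -m handwheel '[[0,0,-0.004,0,0,0],[0,0,-0.008,0,0,0],[0,0,-0.012,0,0,0],[0,0,-0.016,0,0,0],[0,0,-0.02,0,0,0],[0,0,-0.021,0,0,0],[0,0,-0.021,0,0,0],[0,0,-0.021,0,0,0]]'
python3 - <<'E'
from fit import *
im,X,C,s=cloud("wrist");cv2.imwrite("pics/w5.png",im);print(s["position"],s["tcp_rot"])
m=(np.hypot(X[:,0]-.541,X[:,1]+.246)<.09)&(abs(X[:,2]-.03)<.005);print("block",box(X[m]))
E
```

```text
time_s: 10.32
position: [0.541, -0.2466, 0.1396]
tcp_rot: [[0.995, 0.097, -0.002], [0.097, -0.995, 0.001], [-0.002, -0.001, -1.0]]
force: [-0.3, -0.0, -4.4]
opening: 0.226
grasp_force: 30.0
time_s: 10.98
position: [0.5415, -0.2473, 0.1207]
tcp_rot: [[0.995, 0.097, 0.0], [0.097, -0.995, -0.0], [0.0, 0.0, -1.0]]
force: [0.2, 0.6, -3.9]
opening: 0.228
grasp_force: 30.0
[ 0.5415 -0.2473  0.1207] [[ 0.9953  0.0966  0.0004]
 [ 0.0966 -0.9953 -0.0003]
 [ 0.0003  0.0003 -1.    ]]
block (array([ 553.7, -245.7,  105.5,   76.2,    5.2]), 6399)
```

View pics/w5.png

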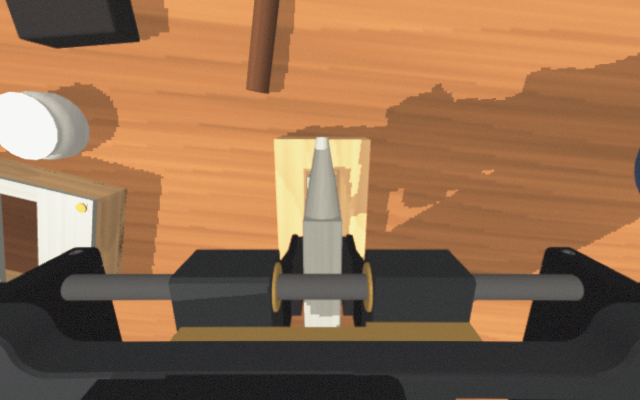

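The horn (322,180) lies centred over the block (275–370), and the numbers agree within 0.5 mm. Lowering slowly.

```bash
python3 -m handwheel '[[0,0,-0.002,0,0,0],[0,0,-0.004,0,0,0],[0,0,-0.006,0,0,0],[0,0,-0.008,0,0,0],[0,0,-0.009,0,0,0],[0,0,-0.01,0,0,0],[0,0,-0.01,0,0,0],[0,0,-0.01,0,0,0]]'
```

```text
time_s: 11.7
position: [0.5414, -0.2472, 0.1105]
tcp_rot: [[0.995, 0.097, -0.0], [0.097, -0.995, 0.0], [-0.0, -0.0, -1.0]]
force: [-0.7, 0.4, -3.0]
opening: 0.222
grasp_force: 30.0
```

```bash
python3 -m handwheel '[[0,0,-0.001,0,0,0],[0,0,-0.002,0,0,0],[0,0,-0.003,0,0,0],[0,0,-0.004,0,0,0],[0,0,-0.005,0,0,0],[0,0,-0.0055,0,0,0],[0,0,-0.0055,0,0,0],[0,0,-0.0055,0,0,0]]'
```

```text
time_s: 12.37
position: [0.5414, -0.2472, 0.105]
tcp_rot: [[0.995, 0.097, -0.0], [0.097, -0.995, 0.0], [-0.0, -0.0, -1.0]]
force: [0.7, 0.5, -3.5]
opening: 0.223
grasp_force: 30.0
```

```bash
python3 -m handwheel '[[0,0,-0.0005,0,0,0],[0,0,-0.001,0,0,0],[0,0,-0.001,0,0,0],[0,0,-0.0015,0,0,0],[0,0,-0.0015,0,0,0],[0,0,-0.0015,0,0,0],[0,0,-0.0015,0,0,0],[0,0,-0.0015,0,0,0]]'
```

```text
time_s: 13.03
position: [0.5415, -0.2473, 0.1045]
tcp_rot: [[0.995, 0.097, 0.001], [0.097, -0.995, -0.0], [0.001, 0.0, -1.0]]
force: [-1.5, 1.0, 4.9]
opening: 0.227
grasp_force: 30.0
```

Contact came at the expected height (TCP 0.1045, expected 0.1047), so the foot is home. Releasing and retreating straight up.

```bash
python3 -m handwheel '[[0,0,0,0,0,0],[0,0,0,0,0,0],[0,0,0,0,0,0],[0,0,0,0,0,0],[0,0,0,0,0,0],[0,0,0,0,0,0],[0,0,0,0,0,0],[0,0,0,0,0,0]]' 0.6
python3 -m handwheel '[[0,0,0.003,0,0,0],[0,0,0.01,0,0,0],[0,0,0.025,0,0,0],[0,0,0.045,0,0,0],[0,0,0.07,0,0,0],[0,0,0.1,0,0,0],[-0.02,0,0.12,0,0,0],[-0.04,0,0.13,0,0,0]]'
python3 -m handwheel '[[-0.01,0,0,0,0,0],[-0.02,0,0,0,0,0],[-0.03,0,0,0,0,0],[-0.03,0,0,0,0,0],[-0.03,0,0,0,0,0],[-0.03,0,0,0,0,0],[-0.03,0,0,0,0,0],[-0.03,0,0,0,0,0]]'
python3 - <<'E'
from fit import *
im,X,C,s=cloud("wrist");cv2.imwrite("pics/w6.png",im)
m=(X[:,2]>.085)&(X[:,2]<.125)&(np.hypot(X[:,0]-.56,X[:,1]+.245)<.08)
print(box(X[m]))
m&=np.hypot(X[:,0]-.5415,X[:,1]+.247)<.03;print(np.percentile(X[m][:,2],[5,50,95]),np.linalg.lstsq(np.c_[X[m][:,:2],np.ones(m.sum())],X[m][:,2],rcond=None)[0])
im,X,C,s=cloud("top")
m=(X[:,2]>.09)&(X[:,2]<.125)&(np.hypot(X[:,0]-.5415,X[:,1]+.247)<.03);print(np.percentile(X[m][:,2],[5,50,95]))
for q,z in dict(dome_stake_head=.085,tin=0).items():print(q,atz("top",models.tip_of(q,"top")[0]["position"],z))
E
```

```text
time_s: 13.7
position: [0.5414, -0.2472, 0.1035]
tcp_rot: [[0.995, 0.097, -0.0], [0.097, -0.995, 0.0], [-0.0, -0.0, -1.0]]
force: [0.5, 0.1, -0.6]
opening: 0.737
grasp_force: 0.0
time_s: 14.37
position: [0.5031, -0.2483, 0.2374]
tcp_rot: [[0.995, 0.098, 0.006], [0.098, -0.995, -0.005], [0.006, 0.005, -1.0]]
force: [0.1, -0.4, -0.1]
opening: 0.8
grasp_force: 0.0
time_s: 15.03
position: [0.4719, -0.2473, 0.2331]
tcp_rot: [[0.995, 0.097, -0.0], [0.097, -0.995, 0.0], [-0.0, -0.0, -1.0]]
force: [-0.3, 0.7, -0.2]
opening: 0.803
grasp_force: 0.0
(array([ 562. , -244.9,  102.9,   19.4,    5.5]), 2331)
[0.1085 0.1097 0.1109] [0.0015 0.0023 0.1095]
[0.0935 0.1086 0.1112]
dome_stake_head [0.5541 0.2454 0.085 ]
tin [ 0.59   -0.0152  0.    ]
```

View pics/w6.png

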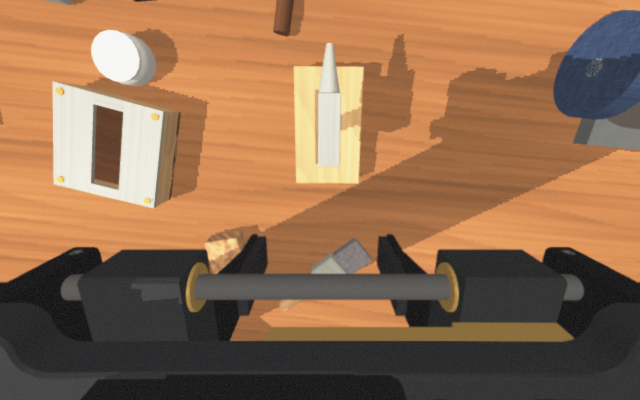

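The stake stands in the block at (329,125), level, with its head top at z 0.1097 (0.110 when seated). The well is empty and the bystanders have not moved.

```bash
python3 -c "
from rig import bot
print(bot.hand_in())"
```

```text
the job is handed in; nothing more can be done
None
```

The horn stake is upright in the block's pocket with its foot home and released, the domed stake and the tin are where they were, nothing else was touched, and the job is handed in at about 15 s.

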